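# Butt the mould panel and hold a spring clamp open over the joint

## Task

Close up the near side of the earth-block mould: bring the loose plywood panel up against the fixed panel beside it so that the two end ribs butt flush, with no gap and the faces in line. Then squeeze open the larger of the two spring clamps on the tool box wall, take it off, and bring it down over the joint from above, with one spread jaw on each side of the butted pair of ribs. Finish while still holding it there squeezed open, gaping clear of the wood and resting on nothing, so that I can tap the panels level before it bites; leave the small clamp, hammer, spray bottle and tub as they are.

Things in the scene. Friction and masses are not known exactly. Their poses are not given: they have to be found in the camera images.
- mould: Fixed wooden mould: base board 12 thick (x -80..135, y -175..225), walls 100 high on it (tops 112 above bench). Origin on the bench under the butting end of the fixed near panel, mid face board. +y runs along the near side towards the loose panel, -x outwards. Fixed panel: face board y -150..0, x -6..6; upright end ribs 10 thick stick out to x -51, one at y -10..0. Far wall x 104..116.
- fixed_end (a point): Middle of the butting end face (the rib's outer face) of the fixed panel, half-way up and half-way along the rib: mould (-28.5, 0, 62). Axes as the mould.
- joint_top (a point): Point on the top edge of the fixed panel's end rib, at its butting face, half-way along the rib's 45 mm: mould (-28.5, 0, 112). Once butted it is the top middle of the 20 thick pair of ribs. Axes as the mould.
- panel: Loose near panel standing on the base board: face board 150 long, 12 thick, 100 high, a rib 10 thick sticking out 45 at each end; mirror image of the fixed one, about 0.35 kg. Starts with a 15-45 gap, up to 10 out of line, slightly askew. Origin: underside, mid face board, at the butting end; +y away from the fixed panel, -x the ribs' side. Butted, its x, y and yaw are the mould's.
- panel_end (a point): Middle of the loose panel's butting end face, half-way up and half-way along the rib: panel (-28.5, 0, 50). Axes as the panel. Butted, it meets point fixed_end.
- panel_centre (a point): Centre of the loose panel's face board: panel (0, 75, 50); 50 below the top edge of the board, which is 12 thick (along x) and can be pinched from above. Axes as the panel.
- toolbox: Fixed open wooden tool box 300 (x) x 180 (y) x 100 high, walls 12 thick; origin under its centre on the bench. Both clamps grip its +y long wall (mid wall at y = 84) from above, side by side.
- clamp: Larger steel spring clamp, 0.12 kg, 100 tall, 22 wide along x, jaws down, handles up, astride the tool box wall, pin 30 above the wall's top. Origin on the pivot pin, which runs along x; the two levers spread along y; z up. Like a clothes peg: squeezing the handles together along y spreads the jaws. Squeezed by fingers it may sink about 10 before it comes free.
- clamp_centre (a point): Middle of the larger clamp's pivot pin, about its centre. Axes as the clamp. Each handle ends in a round vinyl bar 10 across, 22 long along x. On the wall the bars are 48 above the pin and 52 over their outsides; squeezed to the stop, 52 above and 21 over. It takes 9 N a handle at first, 15 N at the stop.
- clamp_tip_a (a point): Middle of the inner (gripping) face of the larger clamp's +y jaw pad (22 x 14 high). Squeezed to the stop the pads are 40 apart, their middles 42 and lowest corners 50 below the pin; a 20 thick board fits between the levers up to 9 below the pin.
- clamp_tip_b (a point): The same on the larger clamp's -y jaw pad.
- clamp_jaw_a (a joint): The larger clamp's +y lever (handle, jaw and pad): angle in rad from shut (0) to the stop (0.42), growing as the handles are squeezed; both levers turn alike. About 0.11 on the tool box wall, where the pads are 12 apart; at 0.42 they are 40 apart.
- clamp_jaw_b (a joint): The larger clamp's -y lever, same values.
- small_clamp: Small spring clamp of the same make, about 62 tall and 14 wide, on the same wall, about 120 from the larger one: to be left. Origin on its pivot pin.
- hammer: Club hammer lying on the bench, 260 long, head 95 x 42 x 42: to be left. Origin on the bench under its handle's middle.
- sprayer: White pump spray bottle with black head, 88 across, 217 tall: to be left. Origin under its centre.
- tub: White lidded plastic tub, 105 across, 95 tall: to be left. Origin under its centre.
Not all that is in view belongs to the job. What is shaped like the clamp but green or turquoise is not meant.

How it is judged:
By the outcome, as a careful person would: the job done as asked, in the order asked, and still so for the second after the job is handed in, while the arm keeps its last pose, push and grip.
It also fails if it takes over 58 s, if anything falls off the work surface, if the arm or the gripper's body presses on something with over 40 N, if the wrist force passes 120 N, or if a joint passes its speed limit or range.

## Robot

A 6-joint arm with a two-finger parallel gripper is mounted at the origin on the work surface. World frame = base frame: x ahead of the robot, y to its left, z up, the work surface at z = 0. Lengths are in mm, angles in rad, forces in N, time in s.
With the tool pointing down it reaches from about 275 to 750 mm from the base axis. Payload 10.2 kg.
Tool frame: the origin (TCP) lies midway between the tips of the shut fingers; the grasp point (between the pads) lies 19 mm behind it; z points along the fingers, y is the direction in which the jaws open and shut (so a half turn about z gives the same grasp; the last joint's range is limited). The gripper opens to 88 mm and grips with 3 to 60 N. Pads are 18 mm wide; open, the fingers measure 123 mm over their backs; the gripper's body (75 mm by 187 mm) begins 45 mm behind the grasp point.
Start: joints at [-1.563, 0.313, 1.498, -0, 1.331, -0.223], TCP at [120.083, -511.088, 238.72] pointing down, gripper open.
Joint ranges: [-2.94, 2.94], [-0.97, 2.17], [0.19, 2.56], [-1.23, 4.37], [0.02, 3.11], [-2.88, 2.88]. Speed limits (rad/s): [2.39, 2.39, 3.01, 3.14, 3.14, 3.14].

## Interface

Orientations are given as a unit quaternion [w, x, y, z].
In Python, from plant import status, cams, job_done gives the robot as it stands. The module is installed in compiled form; this text tells all that it offers.
- The arm moves only by the shell command python3 -m jog 'ROWS' [OPENING]. ROWS is JSON, a list of rows, each an object of numbers: "x", "y", "z": the shift along the tool's x, y, z in cm; "wx", "wy", "wz": the turn, a rotation vector about the tool's x, y, z in rad. A call has 1 to 20 rows; each row is the pose to reach, as a shift and turn from the pose commanded when the call began, along the tool's axes at that moment; what a row does not reach only later rows make up. A row lasts 1/12 s, in which the tool goes at most 41.7 mm and 7.16 degrees, less where a joint would pass 70% of its speed; a pose out of reach is approached as far as the arm can. A call with a gripper value outside its range is refused whole. OPENING is the opening, from 0 (shut) to 1 (fully open), set as the call begins (- or left out, the last holds). The fingers move at their own pace and stop on an object; the grip force is fixed at half the most. Time passes only in rows, so rows that repeat a pose let the fingers close. It gives the time, the measured TCP pose, the force and the opening at its end, in the units of the state.
- status.observe(): the state, without advancing time (a new reading comes with each control period).
- cams.grab_frame(name): name is "scene" or "top" or "wrist"; returns the picture (420x560x3 uint8, red, green, blue); there is no depth.
- cams.camera_params(name): a dict with "camera_matrix" (3x3 intrinsics, pixels), "distortion" ([k1, k2, p1, p2, k3] as OpenCV has them; the pictures are not rectified), "extrinsics" (4x4, takes a point from camera to world coordinates). Camera axes: x right, y down, z forward; pixel columns grow to the right and rows downward; lengths in mm; the calibration is good to about 2 mm. A picture is of the moment at which its call begins: read the wrist's pose just before it. camera_params takes no time and is no camera call; for the wrist camera it gives the pose at the moment of the call.
- job_done(): hands the job in, once; it reports no verdict.
Trained networks look in the newest picture that a camera, given by its name, has taken for a name from the list of things; names that differ only in an ending like _2 or _b are one class to them, and where a whole thing is asked for, a point or a joint stands for the part that bears it (a point fixed in the world has none). Each returns a list of dicts, best first, with "p" (0 to 1); they miss things now and then, are a little off and sometimes report something else, mostly with a low value. They report only what shows in the picture. A call takes as long as a camera call. They do not tell look-alikes from the thing itself.
- cams.boxes_of(camera, query): "location" ([x, y, z] in mm, in world coordinates, good to about 4 mm: the middle of the surface that is visible of it).
The state is a dict: "t": time; "q": joint angles; "qvel": joint speeds; "joint_efforts": joint torques, N m; "tcp_pos": TCP position; "orientation": TCP orientation; "force": force on the tool from outside, world axes, zero at the start; "wrist_torque": the same for the moment, N m; "width": finger opening in mm.
Only numpy, scipy, OpenCV 4.12 (cv2) and the standard library are available. Lean on these libraries where they do the work, as an engineer would, in place of code of your own. Each camera call takes 0.05 s, during which the arm holds its last target.

## Working session

There is one attempt and no reset: what is moved stays moved. The work goes in short steps, Python scripts to look and compute and a shell command to move; the robot and the scene stay as the last step left them, time stands still between calls to the robot, and variables do not carry over. Pictures are saved under pics/ and viewed, and the job is handed in when it is done.

```bash
ls; mkdir -p pics
python3 - <<'E'
from plant import status, cams
import cv2,json
s=status.observe(); print(s)
for n in ["scene","top","wrist"]:
    im=cams.grab_frame(n); cv2.imwrite(f"pics/a_{n}.png",im[:,:,::-1])
    p=cams.camera_params(n); print(n,p)
E
```

```text
pics
{'t': 0.0, 'q': array([-1.56338670e+00,  3.13413058e-01,  1.49846424e+00, -4.38236029e-06,
        1.33097822e+00, -2.23372195e-01]), 'qvel': array([ 0.00091778,  0.00087244,  0.00138032, -0.00014305,  0.00100131,
       -0.00134999]), 'joint_efforts': array([-8.64691101e-04, -4.02211511e+01, -2.52275938e+01,  6.93953061e-02,
        3.52929079e-02, -4.02811293e-05]), 'tcp_pos': array([ 120.08719643, -510.82037323,  238.16974488]), 'orientation': array([-6.27984090e-04,  9.93349594e-01,  1.15135505e-01,  6.59347087e-05]), 'force': array([ 0.65959247, -0.1946911 , -0.20986386]), 'wrist_torque': array([-0.01438176, -0.01356614, -0.020661  ]), 'width': 88.09876065919705}
scene {'camera_matrix': array([[416.78886138,   0.        , 275.58485771],
       [  0.        , 416.78886138, 200.12258169],
       [  0.        ,   0.        ,   1.        ]]), 'distortion': array([-0.05932195,  0.        ,  0.        ,  0.        ,  0.        ]), 'extrinsics': array([[ 5.77949819e-01,  6.69582910e-01, -4.66511236e-01,
         9.73514807e+02],
       [ 8.15941213e-01, -4.84374538e-01,  3.1562833
[... 738 characters left out ...]
   [ 0.00000000e+00,  0.00000000e+00,  0.00000000e+00,
         1.00000000e+00]])}
wrist {'camera_matrix': array([[306.24424442,   0.        , 276.8849366 ],
       [  0.        , 306.24424442, 214.50270137],
       [  0.        ,   0.        ,   1.        ]]), 'distortion': array([-0.0520879,  0.       ,  0.       ,  0.       ,  0.       ]), 'extrinsics': array([[ 2.29109841e-01, -9.34642621e-01, -2.71940899e-01,
         1.90545146e+02],
       [-9.73400268e-01, -2.20209621e-01, -6.32427223e-02,
        -4.94669237e+02],
       [-7.74658631e-04,  2.79196874e-01, -9.60233568e-01,
         3.84542567e+02],
       [ 0.00000000e+00,  0.00000000e+00,  0.00000000e+00,
         1.00000000e+00]])}
```

View pics/a_scene.png

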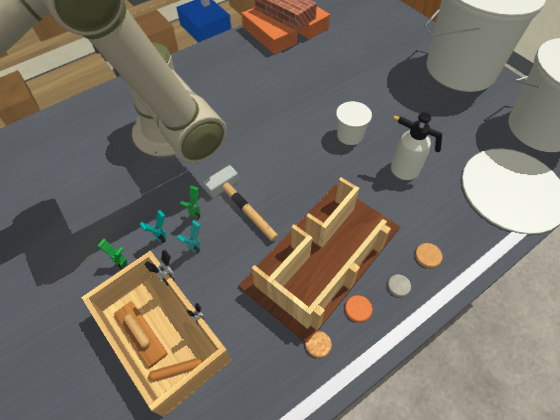

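View pics/a_top.png

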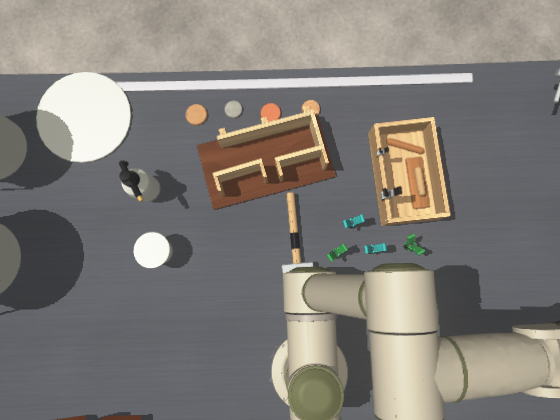

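View pics/a_wrist.png

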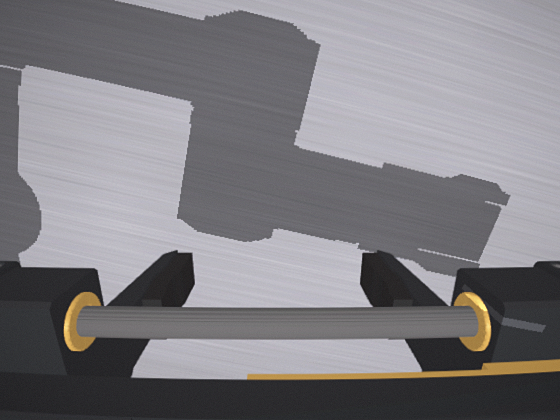

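Run:
```python
from plant import status, cams
for c in ["top","scene"]:
  for q in ["clamp","small_clamp","panel","mould","toolbox","panel_end","panel_centre","fixed_end","joint_top","clamp_centre"]:
    for r in cams.boxes_of(c,q)[:4]: print(c,q,r['location'],round(r['p'],2))
print(status.observe()['t'])
```

```text
top clamp [432.2, -142.6, 89.3] 0.71
top clamp [352.1, -202.8, 86.7] 0.7
top clamp [349.6, -93.0, 86.6] 0.66
top clamp [502.5, -240.6, 162.3] 0.53
top small_clamp [632.4, -225.9, 137.4] 0.54
top panel [587.7, 201.0, 102.8] 0.86
top mould [645.1, 104.4, 11.1] 0.91
top toolbox [587.1, -328.0, 26.9] 0.96
top toolbox [647.2, 104.0, 12.7] 0.56
top panel_end [595.6, 202.2, 97.6] 0.9
top panel_centre [588.6, 198.1, 97.7] 0.74
top panel_centre [644.1, 101.6, 14.4] 0.71
top fixed_end [646.0, 102.5, 16.3] 0.61
top joint_top [643.6, 102.4, 9.3] 0.63
top clamp_centre [360.2, -313.4, 80.8] 0.66
top clamp_centre [348.5, -93.0, 87.1] 0.6
top clamp_centre [352.5, -203.5, 85.3] 0.56
top clamp_centre [437.0, -145.6, 86.1] 0.52
scene clamp [514.7, -234.3, 151.9] 0.8
scene clamp [439.5, -134.7, 73.6] 0.77
scene clamp [348.9, -82.4, 66.3] 0.71
scene clamp [361.3, -314.0, 75.5] 0.65
scene small_clamp [634.0, -224.3, 136.1] 0.59
scene panel [597.5, 181.7, 82.9] 0.91
scene panel [513.6, -235.4, 148.0] 0.64
scene panel [519.6, -251.7, 159.7] 0.47
scene mould [668.2, 65.9, 11.8] 0.77
scene mould [513.5, -225.3, 158.1] 0.17
scene toolbox [592.9, -324.9, 26.7] 0.66
scene panel_end [594.6, 182.0, 83.7] 0.58
scene panel_end [593.1, -326.6, 26.5] 0.26
scene panel_centre [596.9, 184.3, 81.0] 0.86
scene fixed_end [664.7, 70.5, 11.9] 0.66
scene fixed_end [634.6, -225.9, 140.0] 0.47
scene joint_top [667.2, 65.1, 11.8] 0.61
scene clamp_centre [443.7, -134.6, 71.8] 0.83
scene clamp_centre [358.9, -192.5, 71.0] 0.8
scene clamp_centre [331.4, 30.2, 30.0] 0.73
scene clamp_centre [513.3, -233.0, 150.1] 0.67
1.15
```

Run:
```python
import cv2
a=cv2.imread('pics/a_top.png'); cv2.imwrite('pics/b1.png',cv2.resize(a[90:220,190:340],None,fx=5,fy=4.6,interpolation=cv2.INTER_CUBIC))
cv2.imwrite('pics/b3.png',cv2.resize(a[110:230,360:460],None,fx=5,fy=5,interpolation=cv2.INTER_CUBIC))
a=cv2.imread('pics/a_scene.png'); cv2.imwrite('pics/b2.png',cv2.resize(a[170:345,235:405],None,fx=3.4,fy=3.4,interpolation=cv2.INTER_CUBIC))
```

```text
(no output)
```

View pics/b1.png

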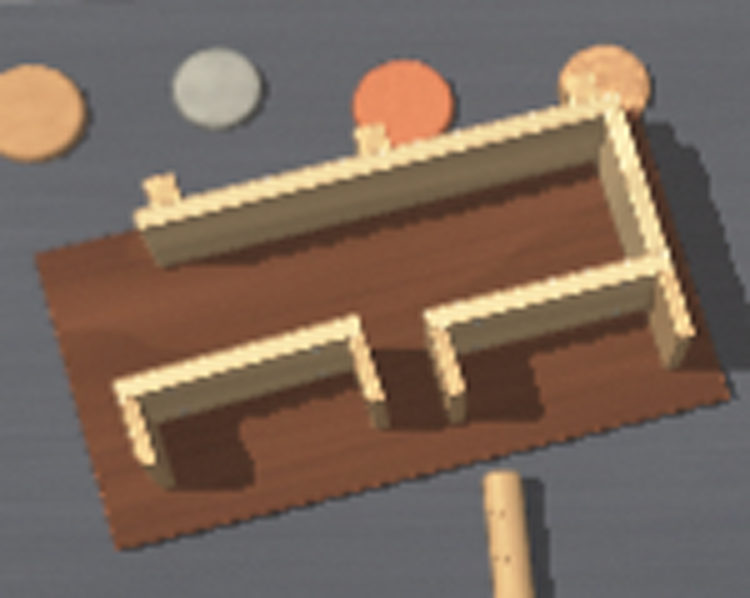

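View pics/b2.png

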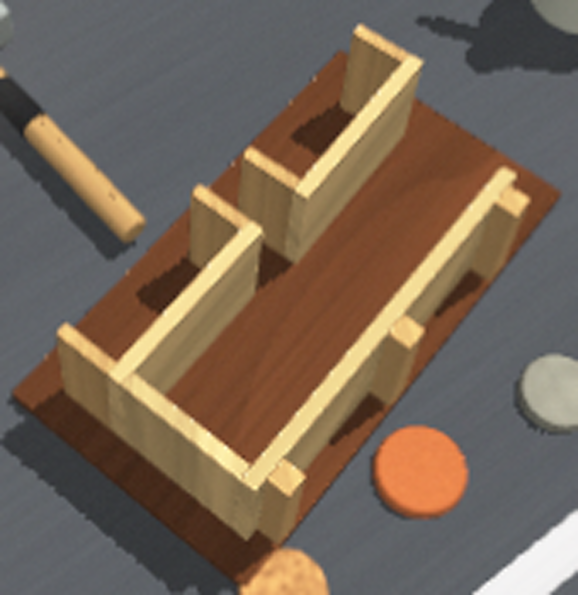

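View pics/b3.png

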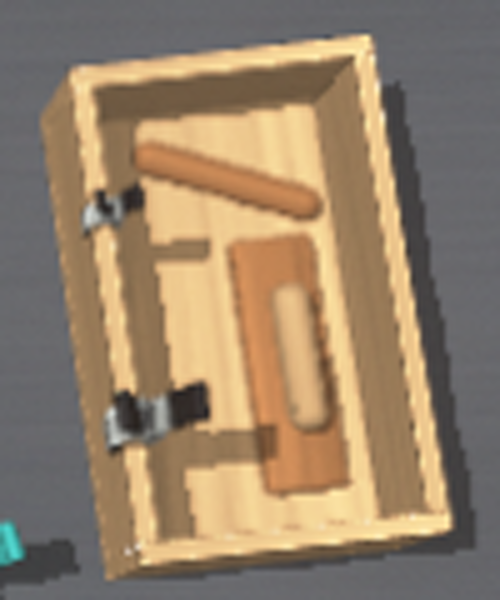

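```bash
cat > h.py <<'E'
import numpy as np, cv2
from scipy.optimize import least_squares
from plant import status,cams
def proj(P,p):
    T=np.linalg.inv(p['extrinsics']); r,_=cv2.Rodrigues(T[:3,:3])
    return cv2.projectPoints(np.array(P,float).reshape(-1,1,3),r,T[:3,3],p['camera_matrix'],p['distortion'])[0].reshape(-1,2)
def W(pose,P):
    x,y,a=pose[:3]; P=np.atleast_2d(np.array(P,float)); c,s=np.cos(a),np.sin(a)
    return np.c_[x+c*P[:,0]-s*P[:,1], y+s*P[:,0]+c*P[:,1],P[:,2]]
def fit(obs,x0):
    # obs: list of (params, localpts, pix)
    f=lambda v:np.concatenate([(proj(W(v,P),p)-np.array(U)).ravel() for p,P,U in obs])
    r=least_squares(f,x0,loss='soft_l1'); return r.x,f(r.x).reshape(-1,2)
def unb(p,off,s): 
    s=np.array(s,float); return (np.array(p,float)+0.5)/s-0.5+np.array(off)
def ray(p,uv,z):
    n=cv2.undistortPoints(np.array([[uv]],float),p['camera_matrix'],p['distortion'])[0,0]
    E=p['extrinsics']; d=E[:3,:3]@[n[0],n[1],1]; o=E[:3,3]; return o+d*(z-o[2])/d[2]
E
python3 - <<'E'
from h import *
tp=cams.camera_params('top'); sp=cams.camera_params('scene')
b1=lambda q:unb(q,(190,90),(5,4.6)); b2=lambda q:unb(q,(235,170),(3.4,3.4)); b3=lambda q:unb(q,(360,110),(5,5))
M1=[(-80,-175,12),(-80,225,12),(135,225,12),(6,0,112),(-51,0,112),(-51,-10,112)]
m1=b1([(733,400),(118,548),(37,255),(425,313),(445,393),(465,390)])
M2=[(-80,-175,12),(135,225,12),(135,-175,12),(-51,-10,112),(-51,0,112),(6,0,112)]
m2=b2([(12,397),(560,190),(240,583),(194,187),(208,185),(262,228)])
L=[(6,0,112),(-51,0,112),(-51,10,112),(6,150,112),(-51,150,112)]
l1=b1([(357,317),(388,398),(370,400),(113,383),(138,465)])
L2=[(-51,0,112),(6,0,112),(-51,150,112),(6,150,112)]
l2=b2([(245,150),(300,193),(358,25),(420,62)])
for nm,a,x0 in [('mould',(M1,m1,M2,m2),(580,105,.22)),('panel',(L,l1,L2,l2),(590,130,.22))]:
    print(nm,*[np.round(v,2) for v in fit([(tp,a[0],a[1]),(sp,a[2],a[3])],x0)])
    print(' top',fit([(tp,a[0],a[1])],x0)[0],'scene',fit([(sp,a[2],a[3])],x0)[0])
# toolbox top corners
T=[(-150,90,100),(150,90,100),(150,-90,100),(-150,-90,100),(138,78,100)]
t=b3([(132,565),(72,75),(372,38),(450,530),(97,92)])
print(*[np.round(v,2) for v in fit([(tp,T,t)],(590,-330,.1))])
E
```

```text
mould [6.2049e+02 8.7180e+01 2.4000e-01] [[-0.42 -0.2 ]
 [-0.63  0.62]
 [-0.76 -0.28]
 [-0.07 -0.18]
 [ 0.97  0.69]
 [ 0.25  0.47]
 [-0.35 -1.66]
 [ 1.    0.48]
 [ 1.62  1.33]
 [-1.01  1.44]
 [-2.45 -0.73]
 [ 0.51  0.12]]
 top [6.21045874e+02 8.67031744e+01 2.41676076e-01] scene [6.19749269e+02 8.76653371e+01 2.44056848e-01]
panel [6.1808e+02 1.2617e+02 2.7000e-01] [[ 0.31  0.05]
 [-0.44  0.58]
 [-0.1   1.1 ]
 [ 0.26 -0.01]
 [ 0.46  0.45]
 [-1.34  1.15]
 [ 1.7   1.22]
 [ 0.44 -0.55]
 [ 0.89 -0.24]]
 top [6.19740433e+02 1.26754353e+02 2.76184788e-01] scene [6.14707964e+02 1.24736526e+02 2.51146537e-01]
[ 5.8330e+02 -3.1225e+02  8.0000e-02] [[ 1.14  0.33]
 [-0.24 -0.9 ]
 [ 0.14  0.17]
 [-0.1   1.2 ]
 [-0.72 -0.86]]
```

```bash
cat >> h.py <<'E'
from scipy.spatial.transform import Rotation as R
def Rt(s): 
    w,x,y,z=s['orientation']; return R.from_quat([x,y,z,w])
def goto(x,y,z,psi,s=None):
    s=s or status.observe(); r=Rt(s); t=R.from_matrix(np.array([[np.cos(psi),np.sin(psi),0],[np.sin(psi),-np.cos(psi),0],[0,0,-1.]]).T)
    d=r.inv().apply(np.array([x,y,z])-s['tcp_pos'])/10; w=(r.inv()*t).as_rotvec()
    print('t',round(s['t'],2),'tcp',np.round(s['tcp_pos'],1),'F',np.round(s['force'],1),'w',round(s['width'],1)); print('delta cm',np.round(d,2),'rot',np.round(w,3),'psi now',round(float(np.arctan2(*r.as_matrix()[[1,0],0])),3))
E
python3 - <<'E'
from h import *
goto(599,133,260,1.82)
E
```

```text
t 1.15 tcp [ 120.1 -511.1  238.7] F [-0.3  0.4 -0.3] w 88.2
delta cm [ 61.36 -51.75  -2.13] rot [ 0.     0.    -1.589] psi now 0.231
```

```bash
python3 -m jog '[{"x":61.4,"y":-51.8,"z":-2.1,"wz":-1.589},{"x":61.4,"y":-51.8,"z":-2.1,"wz":-1.589},{"x":61.4,"y":-51.8,"z":-2.1,"wz":-1.589},{"x":61.4,"y":-51.8,"z":-2.1,"wz":-1.589},{"x":61.4,"y":-51.8,"z":-2.1,"wz":-1.589},{"x":61.4,"y":-51.8,"z":-2.1,"wz":-1.589},{"x":61.4,"y":-51.8,"z":-2.1,"wz":-1.589},{"x":61.4,"y":-51.8,"z":-2.1,"wz":-1.589},{"x":61.4,"y":-51.8,"z":-2.1,"wz":-1.589},{"x":61.4,"y":-51.8,"z":-2.1,"wz":-1.589},{"x":61.4,"y":-51.8,"z":-2.1,"wz":-1.589},{"x":61.4,"y":-51.8,"z":-2.1,"wz":-1.589},{"x":61.4,"y":-51.8,"z":-2.1,"wz":-1.589},{"x":61.4,"y":-51.8,"z":-2.1,"wz":-1.589},{"x":61.4,"y":-51.8,"z":-2.1,"wz":-1.589},{"x":61.4,"y":-51.8,"z":-2.1,"wz":-1.589},{"x":61.4,"y":-51.8,"z":-2.1,"wz":-1.589},{"x":61.4,"y":-51.8,"z":-2.1,"wz":-1.589},{"x":61.4,"y":-51.8,"z":-2.1,"wz":-1.589},{"x":61.4,"y":-51.8,"z":-2.1,"wz":-1.589}]' 1
python3 - <<'E'
from h import *
goto(599,133,260,1.82)
E
```

```text
t 1.15 tcp [ 120.1 -511.1  238.7] F [-0.3  0.4 -0.3] w 88.2
delta cm [ 61.36 -51.75  -2.13] rot [ 0.     0.    -1.589] psi now 0.231invalid input at $[0]: expected keys x, y, z, wx, wy, wz
```

```bash
python3 -m jog '[{"x":61.4,"y":-51.8,"z":-2.1,"wx":0,"wy":0,"wz":-1.589},{"x":61.4,"y":-51.8,"z":-2.1,"wx":0,"wy":0,"wz":-1.589},{"x":61.4,"y":-51.8,"z":-2.1,"wx":0,"wy":0,"wz":-1.589},{"x":61.4,"y":-51.8,"z":-2.1,"wx":0,"wy":0,"wz":-1.589},{"x":61.4,"y":-51.8,"z":-2.1,"wx":0,"wy":0,"wz":-1.589},{"x":61.4,"y":-51.8,"z":-2.1,"wx":0,"wy":0,"wz":-1.589},{"x":61.4,"y":-51.8,"z":-2.1,"wx":0,"wy":0,"wz":-1.589},{"x":61.4,"y":-51.8,"z":-2.1,"wx":0,"wy":0,"wz":-1.589},{"x":61.4,"y":-51.8,"z":-2.1,"wx":0,"wy":0,"wz":-1.589},{"x":61.4,"y":-51.8,"z":-2.1,"wx":0,"wy":0,"wz":-1.589},{"x":61.4,"y":-51.8,"z":-2.1,"wx":0,"wy":0,"wz":-1.589},{"x":61.4,"y":-51.8,"z":-2.1,"wx":0,"wy":0,"wz":-1.589},{"x":61.4,"y":-51.8,"z":-2.1,"wx":0,"wy":0,"wz":-1.589},{"x":61.4,"y":-51.8,"z":-2.1,"wx":0,"wy":0,"wz":-1.589},{"x":61.4,"y":-51.8,"z":-2.1,"wx":0,"wy":0,"wz":-1.589},{"x":61.4,"y":-51.8,"z":-2.1,"wx":0,"wy":0,"wz":-1.589},{"x":61.4,"y":-51.8,"z":-2.1,"wx":0,"wy":0,"wz":-1.589},{"x":61.4,"y":-51.8,"z":-2.1,"wx":0,"wy":0,"wz":-1.589},{"x":61.4,"y":-51.8,"z":-2.1,"wx":0,"wy":0,"wz":-1.589},{"x":61.4,"y":-51.8,"z":-2.1,"wx":0,"wy":0,"wz":-1.589}]' 1
python3 - <<'E'
from h import *
goto(599,133,260,1.82)
E
```

```text
t: 2.82
tcp_pos: [600.9, 137.9, 258.9]
orientation: [-0.0, 0.613, 0.79, 0.0]
force: [0.1, -0.3, -1.0]
width: 87.9
t 2.82 tcp [600.9 137.9 258.9] F [ 0.1 -0.3 -1. ] w 87.9
delta cm [-0.43 -0.31 -0.11] rot [ 0.    -0.001  0.003] psi now 1.823
```

```bash
python3 -m jog '[{"x":0,"y":0,"z":0,"wx":0,"wy":0,"wz":0},{"x":0,"y":0,"z":0,"wx":0,"wy":0,"wz":0}]'
python3 - <<'E'
from h import *
import pickle
s=status.observe();p=cams.camera_params('wrist');im=cams.grab_frame('wrist');pickle.dump((s,p),open('c.pkl','wb'))
print(s['tcp_pos'],p['extrinsics'][:3,3])
cv2.imwrite('pics/c.png',cv2.resize(im[:,:,::-1],None,fx=1.42,fy=1.42,interpolation=cv2.INTER_CUBIC)); cv2.imwrite('pics/c0.png',im[:,:,::-1])
E
```

```text
t: 2.98
tcp_pos: [599.1, 133.7, 259.2]
orientation: [-0.0, 0.613, 0.79, -0.0]
force: [0.4, 0.1, -0.2]
width: 88.2
[599.13541978 133.67413374 259.19934271] [582.0890568  203.24066518 405.40551682]
```

View pics/c.png

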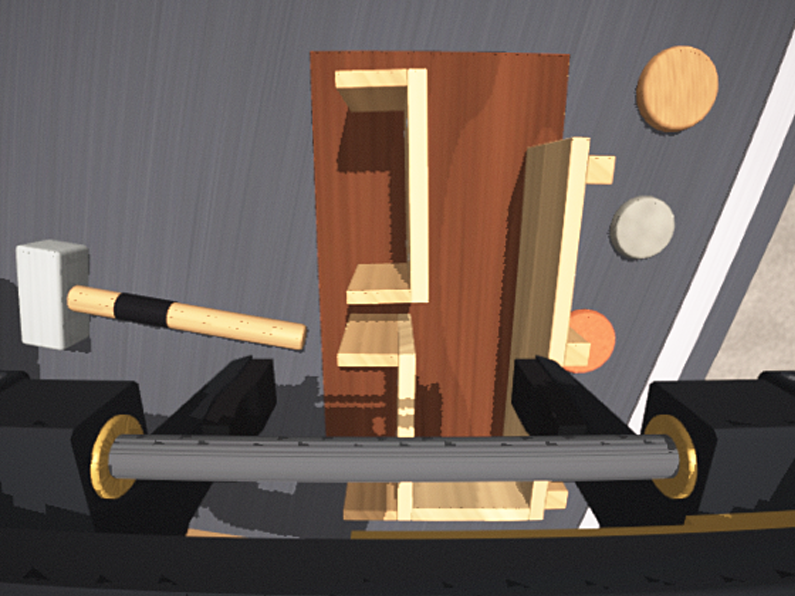

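Run:
```python
import cv2
a=cv2.imread('pics/c0.png'); cv2.imwrite('pics/c1.png',cv2.resize(a[170:310,215:325],None,fx=5,fy=4.2,interpolation=cv2.INTER_CUBIC))
cv2.imwrite('pics/c2.png',cv2.resize(a[30:130,210:325],None,fx=5,fy=5,interpolation=cv2.INTER_CUBIC))
```

```text
(no output)
```

View pics/c1.png

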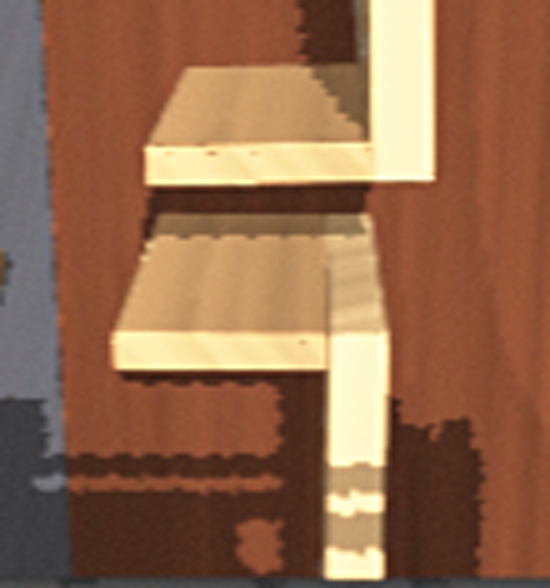

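View pics/c2.png

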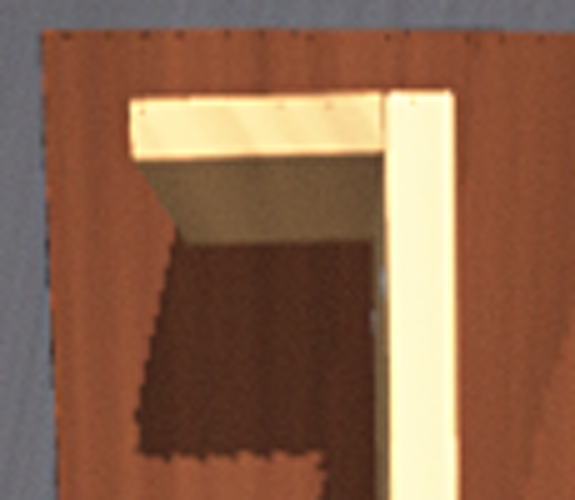

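Run:
```python
from h import *
import pickle
s,p=pickle.load(open('c.pkl','rb'))
c1=lambda q:unb(q,(215,170),(5,4.2)); c2=lambda q:unb(q,(210,30),(5,5))
L=[(-51,0,112),(6,0,112),(-51,10,112),(-6,10,112),(-51,150,112),(6,150,112),(-51,140,112)]
l=np.r_[c1([(145,186),(436,181),(145,146),(370,144)]),c2([(129,98),(455,91),(131,160)])]
F=[(-51,0,112),(6,0,112),(-51,-10,112),(-6,-10,112),(-80,225,12)]
f=np.r_[c1([(111,333),(389,333),(114,371),(325,368)]),c2([(42,31)])]
pl,r=fit([(p,L,l)],(619,126,.25)); print(pl,np.round(r,1).tolist())
pm,r=fit([(p,F,f)],(620,88,.24)); print(pm,np.round(r,1).tolist())
d=pl-pm; c,sn=np.cos(pm[2]),np.sin(pm[2]); print('panel in mould',c*d[0]+sn*d[1],-sn*d[0]+c*d[1],d[2])
g=W(pl,[(0,75,0)])[0]; print('grasp',g)
goto(g[0],g[1],68,pl[2]+np.pi/2)
```

```text
[6.19883255e+02 1.26615660e+02 2.73105180e-01] [[0.3, 0.1], [-0.7, 0.1], [-0.2, -0.1], [0.3, -0.6], [0.0, 0.3], [-0.1, -0.1], [0.2, 0.1]]
[6.21355128e+02 8.68845082e+01 2.44442993e-01] [[0.1, -0.1], [-0.3, 0.3], [-0.2, -0.2], [0.8, 0.8], [-0.3, -0.6]]
panel in mould 8.187453519676499 38.90625175067466 0.028662186297906733
grasp [599.65404314 198.83601002   0.        ]
t 3.03 tcp [598.9 133.  259.6] F [-1.1 -0.7 -0.1] w 88.2
delta cm [ 6.37  1.7  19.16] rot [-0.001  0.    -0.024] psi now 1.82
```

```bash
python3 -m jog '[{"x":6.37,"y":1.7,"z":2,"wx":0,"wy":0,"wz":-0.024},{"x":6.37,"y":1.7,"z":5,"wx":0,"wy":0,"wz":-0.024},{"x":6.37,"y":1.7,"z":9,"wx":0,"wy":0,"wz":-0.024},{"x":6.37,"y":1.7,"z":13,"wx":0,"wy":0,"wz":-0.024},{"x":6.37,"y":1.7,"z":16,"wx":0,"wy":0,"wz":-0.024},{"x":6.37,"y":1.7,"z":18.5,"wx":0,"wy":0,"wz":-0.024},{"x":6.37,"y":1.7,"z":19.4,"wx":0,"wy":0,"wz":-0.024},{"x":6.37,"y":1.7,"z":19.4,"wx":0,"wy":0,"wz":-0.024},{"x":6.37,"y":1.7,"z":19.4,"wx":0,"wy":0,"wz":-0.024}]' 1; python3 -m jog '[{"x":0,"y":0,"z":0,"wx":0,"wy":0,"wz":0},{"x":0,"y":0,"z":0,"wx":0,"wy":0,"wz":0},{"x":0,"y":0,"z":0,"wx":0,"wy":0,"wz":0},{"x":0,"y":0,"z":0,"wx":0,"wy":0,"wz":0},{"x":0,"y":0,"z":0,"wx":0,"wy":0,"wz":0},{"x":0,"y":0,"z":0,"wx":0,"wy":0,"wz":0},{"x":0,"y":0,"z":0,"wx":0,"wy":0,"wz":0},{"x":0,"y":0,"z":0,"wx":0,"wy":0,"wz":0}]' 0
python3 - <<'E'
from h import *
goto(599.7,198.8,66,.273+np.pi/2)
im=cams.grab_frame('wrist');cv2.imwrite('pics/d0.png',im[:,:,::-1])
E
```

```text
t: 3.78
tcp_pos: [600.7, 198.9, 67.3]
orientation: [0.001, 0.605, 0.796, 0.001]
force: [0.8, 0.6, 0.7]
width: 88.2
t: 4.45
tcp_pos: [600.1, 199.6, 65.7]
orientation: [-0.0, 0.604, 0.797, -0.0]
force: [-0.6, 0.7, -0.6]
width: 36.9
t 4.45 tcp [600.1 199.6  65.7] F [-0.6  0.7 -0.6] w 36.9
delta cm [-0.07 -0.06 -0.03] rot [-0. -0.  0.] psi now 1.844
```

View pics/d0.png

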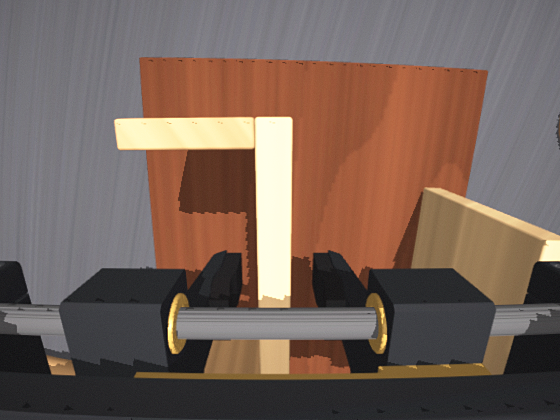

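Fingers closing on the board at about 275,290, centred between the tips. I'll let them finish.

```bash
python3 -m jog '[{"x":0,"y":0,"z":0,"wx":0,"wy":0,"wz":0},{"x":0,"y":0,"z":0,"wx":0,"wy":0,"wz":0},{"x":0,"y":0,"z":0,"wx":0,"wy":0,"wz":0},{"x":0,"y":0,"z":0,"wx":0,"wy":0,"wz":0},{"x":0,"y":0,"z":0,"wx":0,"wy":0,"wz":0},{"x":0,"y":0,"z":0,"wx":0,"wy":0,"wz":0}]' 0
python3 - <<'E'
from h import *
s=status.observe()
pm=np.array([621.36,86.88,.2444])
# panel grasped: grasp pt at mid board; target y 75 + clearance
for yy in (78,75):
  g=W(pm,[(0,yy,0)])[0]; goto(g[0],g[1],s['tcp_pos'][2],pm[2]+np.pi/2)
E
```

```text
t: 5.0
tcp_pos: [600.0, 199.5, 65.7]
orientation: [-0.0, 0.604, 0.797, -0.0]
force: [-0.4, -0.2, 0.8]
width: 11.8
t 5.0 tcp [600.  199.5  65.7] F [-0.4 -0.2  0.8] w 11.8
delta cm [-3.63 -0.75  0.  ] rot [-0.    -0.     0.029] psi now 1.844
t 5.0 tcp [600.  199.5  65.7] F [-0.4 -0.2  0.8] w 11.8
delta cm [-3.93 -0.76  0.  ] rot [-0.    -0.     0.029] psi now 1.844
```

```bash
python3 -m jog '[{"x":-0.5,"y":-0.2,"z":0,"wx":0,"wy":0,"wz":0.008},{"x":-1.0,"y":-0.4,"z":0,"wx":0,"wy":0,"wz":0.016},{"x":-1.5,"y":-0.6,"z":0,"wx":0,"wy":0,"wz":0.024},{"x":-2.0,"y":-0.75,"z":0,"wx":0,"wy":0,"wz":0.029},{"x":-2.5,"y":-0.75,"z":0,"wx":0,"wy":0,"wz":0.029},{"x":-3.0,"y":-0.75,"z":0,"wx":0,"wy":0,"wz":0.029},{"x":-3.4,"y":-0.75,"z":0,"wx":0,"wy":0,"wz":0.029},{"x":-3.4,"y":-0.75,"z":0,"wx":0,"wy":0,"wz":0.029},{"x":-3.4,"y":-0.75,"z":0,"wx":0,"wy":0,"wz":0.029}]' 0
python3 - <<'E'
from h import *
s=status.observe()
pm=np.array([621.36,86.88,.2444])
g=W(pm,[(0,75,0)])[0]; goto(g[0],g[1],s['tcp_pos'][2],pm[2]+np.pi/2)
im=cams.grab_frame('wrist');cv2.imwrite('pics/e0.png',im[:,:,::-1])
im=cams.grab_frame('scene');cv2.imwrite('pics/e1.png',cv2.resize(im[170:345,235:405,::-1],None,fx=3.4,fy=3.4,interpolation=cv2.INTER_CUBIC))
E
```

```text
t: 5.75
tcp_pos: [602.2, 164.2, 65.6]
orientation: [0.0, 0.616, 0.788, -0.0]
force: [-0.0, -0.9, -2.2]
width: 11.9
t 5.75 tcp [602.2 164.2  65.6] F [-0.  -0.9 -2.2] w 11.9
delta cm [-0.47 -0.01  0.  ] rot [-0.     0.    -0.001] psi now 1.814
```

View pics/e0.png

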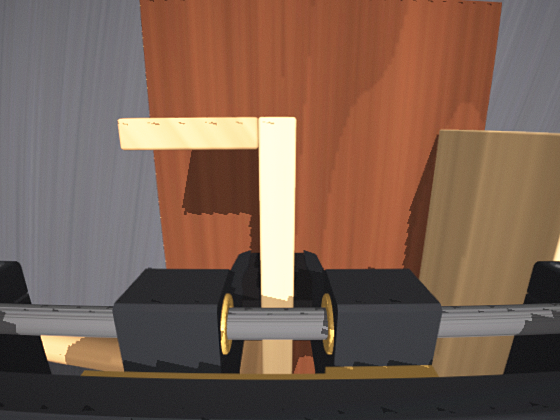

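View pics/e1.png

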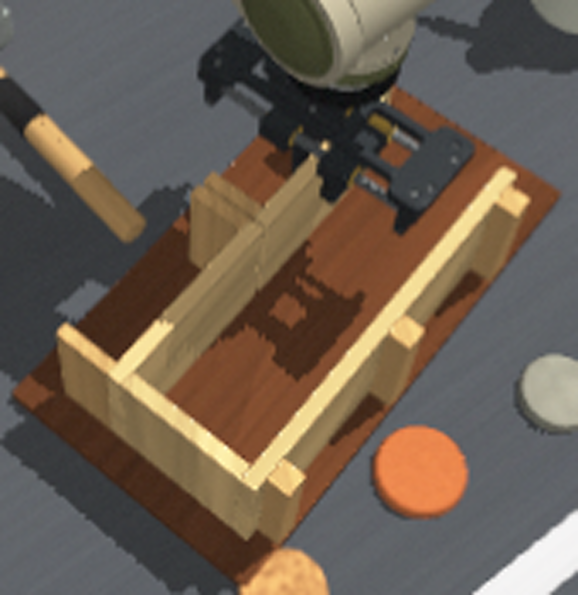

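```bash
python3 -m jog '[{"x":-0.1,"y":0,"z":0,"wx":0,"wy":0,"wz":0},{"x":-0.2,"y":0,"z":0,"wx":0,"wy":0,"wz":0},{"x":-0.3,"y":0,"z":0,"wx":0,"wy":0,"wz":0},{"x":-0.35,"y":0,"z":0,"wx":0,"wy":0,"wz":0},{"x":-0.35,"y":0,"z":0,"wx":0,"wy":0,"wz":0}]' 0;  python3 -m jog '[{"x":-0.1,"y":0,"z":0,"wx":0,"wy":0,"wz":0},{"x":-0.1,"y":0,"z":0,"wx":0,"wy":0,"wz":0}]' 0
```

```text
t: 6.27
tcp_pos: [602.8, 161.4, 65.6]
orientation: [-0.0, 0.616, 0.788, -0.0]
force: [-0.8, 0.8, -2.6]
width: 11.9
t: 6.43
tcp_pos: [603.1, 160.3, 65.7]
orientation: [-0.0, 0.616, 0.788, -0.0]
force: [0.7, -0.0, -2.9]
width: 11.8
```

```bash
python3 -m jog '[{"x":-0.1,"y":0,"z":0,"wx":0,"wy":0,"wz":0},{"x":-0.1,"y":0,"z":0,"wx":0,"wy":0,"wz":0}]' 0;python3 -m jog '[{"x":-0.1,"y":0,"z":0,"wx":0,"wy":0,"wz":0},{"x":-0.1,"y":0,"z":0,"wx":0,"wy":0,"wz":0}]' 0
```

```text
t: 6.6
tcp_pos: [603.1, 160.3, 65.7]
orientation: [-0.001, 0.616, 0.788, 0.0]
force: [-1.4, 5.8, -2.1]
width: 11.6
t: 6.77
tcp_pos: [603.1, 160.3, 65.7]
orientation: [-0.001, 0.616, 0.788, 0.001]
force: [-1.2, 11.1, -2.3]
width: 11.7
```

```bash
python3 -m jog '[{"x":-0.1,"y":0,"z":0,"wx":0,"wy":0,"wz":0},{"x":-0.1,"y":0,"z":0,"wx":0,"wy":0,"wz":0}]' 0;python3 -m jog '[{"x":0.15,"y":0,"z":0,"wx":0,"wy":0,"wz":0},{"x":0.25,"y":0,"z":0,"wx":0,"wy":0,"wz":0},{"x":0.25,"y":0,"z":0,"wx":0,"wy":0,"wz":0}]' 0
python3 - <<'E'
from h import *
import pickle
s=status.observe();p=cams.camera_params('wrist');im=cams.grab_frame('wrist');pickle.dump((s,p),open('f.pkl','wb'))
cv2.imwrite('pics/f0.png',im[:,:,::-1])
E
```

```text
t: 6.93
tcp_pos: [603.1, 160.3, 65.7]
orientation: [-0.002, 0.615, 0.788, 0.001]
force: [-2.2, 15.9, -2.5]
width: 11.8
t: 7.18
tcp_pos: [603.1, 160.3, 65.7]
orientation: [-0.0, 0.616, 0.788, 0.0]
force: [-0.9, 4.4, -2.9]
width: 12.2
```

View pics/f0.png

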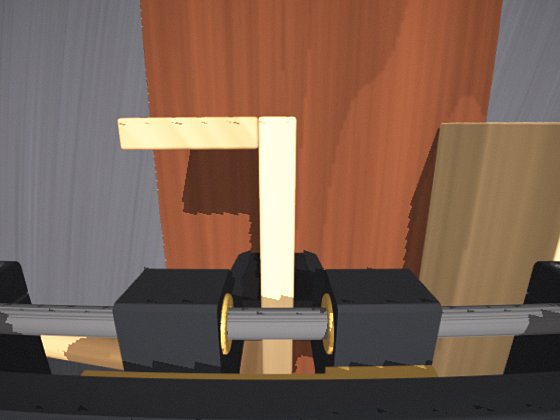

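```bash
python3 -m jog '[{"x":0,"y":0,"z":0,"wx":0,"wy":0,"wz":0},{"x":0,"y":0,"z":0,"wx":0,"wy":0,"wz":0},{"x":0,"y":0,"z":0,"wx":0,"wy":0,"wz":0},{"x":0,"y":0,"z":0,"wx":0,"wy":0,"wz":0},{"x":0,"y":0,"z":0,"wx":0,"wy":0,"wz":0},{"x":0,"y":0,"z":-2,"wx":0,"wy":0,"wz":0},{"x":0,"y":0,"z":-5,"wx":0,"wy":0,"wz":0},{"x":0,"y":0,"z":-9,"wx":0,"wy":0,"wz":0},{"x":-2,"y":0,"z":-13,"wx":0,"wy":0,"wz":0},{"x":-3,"y":0,"z":-16,"wx":0,"wy":0,"wz":0},{"x":-3,"y":0,"z":-17,"wx":0,"wy":0,"wz":0},{"x":-3,"y":0,"z":-17,"wx":0,"wy":0,"wz":0},{"x":-3,"y":0,"z":-17,"wx":0,"wy":0,"wz":0}]' 0.8
python3 - <<'E'
from h import *
import pickle
s=status.observe();p=cams.camera_params('wrist');im=cams.grab_frame('wrist');pickle.dump((s,p),open('g.pkl','wb'))
cv2.imwrite('pics/g0.png',im[:,:,::-1])
cv2.imwrite('pics/g1.png',cv2.resize(im[20:340,180:360,::-1],None,fx=3.3,fy=1.8,interpolation=cv2.INTER_CUBIC))
E
```

```text
t: 8.32
tcp_pos: [610.2, 131.0, 234.7]
orientation: [-0.0, 0.616, 0.788, -0.0]
force: [-0.4, -0.5, -1.2]
width: 70.3
```

View pics/g0.png

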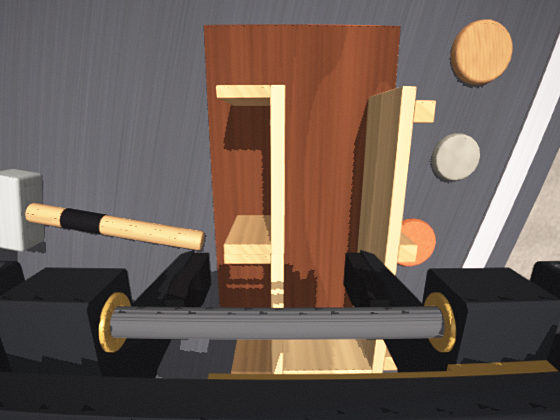

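Run:
```python
import cv2
a=cv2.imread('pics/g0.png'); cv2.imwrite('pics/g2.png',cv2.resize(a[205:310,210:300],None,fx=6.5,fy=5.7,interpolation=cv2.INTER_CUBIC))
cv2.imwrite('pics/g3.png',cv2.resize(a[70:170,205:300],None,fx=6,fy=6,interpolation=cv2.INTER_CUBIC))
```

```text
(no output)
```

View pics/g2.png

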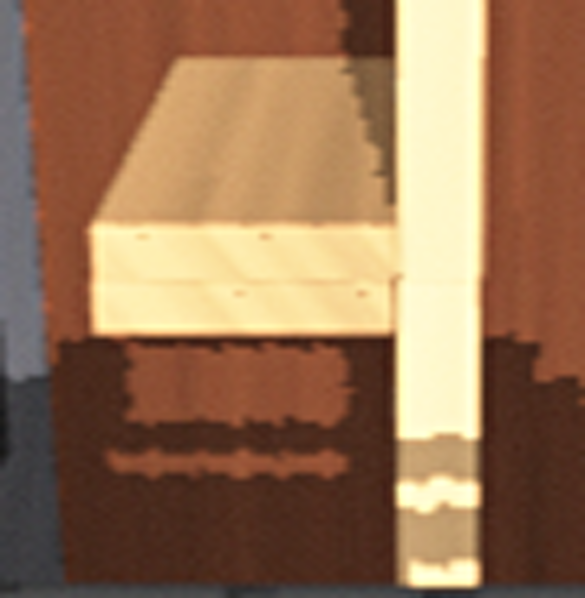

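View pics/g3.png

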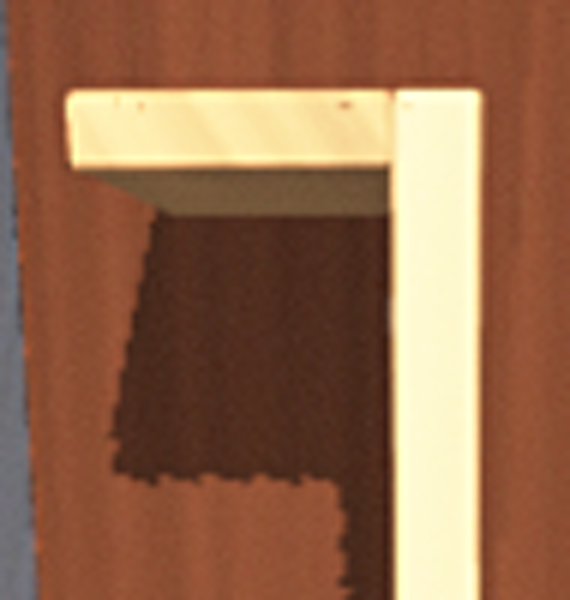

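Run:
```python
from h import *
import pickle
s,p=pickle.load(open('g.pkl','rb'))
g2=lambda q:unb(q,(210,205),(6.5,5.7)); g3=lambda q:unb(q,(205,70),(6,6))
L=[(-51,0,112),(6,0,112),(-51,10,112),(-51,150,112),(6,150,112),(-51,140,112),(-6,140,112)]
l=np.r_[g2([(91,281),(486,278),(90,223)]),g3([(66,91),(482,90),(72,167),(392,166)])]
F=[(-51,0,112),(6,0,112),(-51,-10,112),(-6,-10,112)]
f=np.r_[g2([(92,283),(483,281),(93,334),(394,334)])]
pl,r=fit([(p,L,l)],(619,90,.25)); print(pl,np.round(r,1).tolist())
pm,r=fit([(p,F,f)],(620,88,.24)); print(pm,np.round(r,1).tolist())
# edge: fit line of board right edge as seen by two points vs camera
d=pl-pm; c,sn=np.cos(pm[2]),np.sin(pm[2]); print('panel in mould',c*d[0]+sn*d[1],-sn*d[0]+c*d[1],d[2])
print('joint',W(pl,[(-28.5,0,112)]),W(pm,[(-28.5,0,112)]))
```

```text
[6.22026385e+02 8.73299473e+01 2.44937745e-01] [[0.4, -0.3], [-0.5, 0.3], [0.1, 0.1], [0.0, -0.0], [-0.0, -0.2], [-0.4, 0.1], [0.4, -0.0]]
[6.21583222e+02 8.70695690e+01 2.46058496e-01] [[-0.2, -0.4], [-0.5, -0.1], [0.2, 0.2], [0.6, 0.3]]
panel in mould 0.49323854859130717 0.14458875928334747 -0.0011207512704805023
joint [[594.37704081  80.41881332 112.        ]] [[593.94164099  80.12745132 112.        ]]
```

Run:
```python
from h import *
goto(455,-240,270,.08)
```

```text
t 8.37 tcp [609.8 131.2 233.7] F [-0.1 -0.2 -0.4] w 70.2
delta cm [-32.27 -24.01  -3.58] rot [-0.003  0.002  1.735] psi now 1.815
```

```bash
python3 -m jog '[{"x":0,"y":0,"z":-3.6,"wx":0,"wy":0,"wz":0.1},{"x":-32.3,"y":-24.0,"z":-3.6,"wx":0,"wy":0,"wz":1.735},{"x":-32.3,"y":-24.0,"z":-3.6,"wx":0,"wy":0,"wz":1.735},{"x":-32.3,"y":-24.0,"z":-3.6,"wx":0,"wy":0,"wz":1.735},{"x":-32.3,"y":-24.0,"z":-3.6,"wx":0,"wy":0,"wz":1.735},{"x":-32.3,"y":-24.0,"z":-3.6,"wx":0,"wy":0,"wz":1.735},{"x":-32.3,"y":-24.0,"z":-3.6,"wx":0,"wy":0,"wz":1.735},{"x":-32.3,"y":-24.0,"z":-3.6,"wx":0,"wy":0,"wz":1.735},{"x":-32.3,"y":-24.0,"z":-3.6,"wx":0,"wy":0,"wz":1.735},{"x":-32.3,"y":-24.0,"z":-3.6,"wx":0,"wy":0,"wz":1.735},{"x":-32.3,"y":-24.0,"z":-3.6,"wx":0,"wy":0,"wz":1.735},{"x":-32.3,"y":-24.0,"z":-3.6,"wx":0,"wy":0,"wz":1.735},{"x":-32.3,"y":-24.0,"z":-3.6,"wx":0,"wy":0,"wz":1.735},{"x":-32.3,"y":-24.0,"z":-3.6,"wx":0,"wy":0,"wz":1.735},{"x":-32.3,"y":-24.0,"z":-3.6,"wx":0,"wy":0,"wz":1.735},{"x":-32.3,"y":-24.0,"z":-3.6,"wx":0,"wy":0,"wz":1.735},{"x":-32.3,"y":-24.0,"z":-3.6,"wx":0,"wy":0,"wz":1.735},{"x":-32.3,"y":-24.0,"z":-3.6,"wx":0,"wy":0,"wz":1.735},{"x":-32.3,"y":-24.0,"z":-3.6,"wx":0,"wy":0,"wz":1.735}]' 1
python3 - <<'E'
from h import *
import pickle
s=status.observe();p=cams.camera_params('wrist');im=cams.grab_frame('wrist');pickle.dump((s,p),open('h.pkl','wb'))
goto(455,-240,270,.08)
cv2.imwrite('pics/h0.png',im[:,:,::-1])
for q in ['clamp','small_clamp']:
  for r in cams.boxes_of('wrist',q)[:4]: print(q,r)
E
```

```text
t: 9.95
tcp_pos: [455.7, -240.4, 271.5]
orientation: [-0.0, 0.999, 0.041, -0.0]
force: [-0.1, -0.2, -0.7]
width: 88.0
t 10.0 tcp [ 455.7 -240.4  271.5] F [-0.7 -0.6  0. ] w 87.8
delta cm [-0.06 -0.05  0.15] rot [-0.     0.     0.001] psi now 0.081
clamp {'location': [360.8, -315.9, 79.5], 'p': 0.94}
clamp {'location': [358.9, -192.1, 85.0], 'p': 0.84}
clamp {'location': [344.4, -74.7, 71.2], 'p': 0.78}
clamp {'location': [433.7, -130.9, 89.2], 'p': 0.61}
small_clamp {'location': [628.7, -224.4, 117.8], 'p': 0.57}
```

View pics/h0.png

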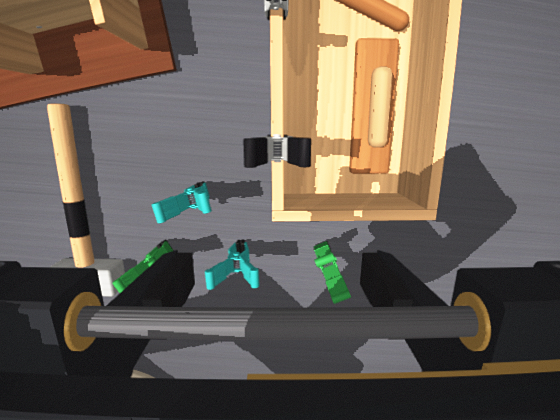

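Run:
```python
import cv2
a=cv2.imread('pics/h0.png'); cv2.imwrite('pics/h1.png',cv2.resize(a[120:225,230:325],None,fx=6,fy=5.6,interpolation=cv2.INTER_CUBIC))
```

```text
(no output)
```

View pics/h1.png

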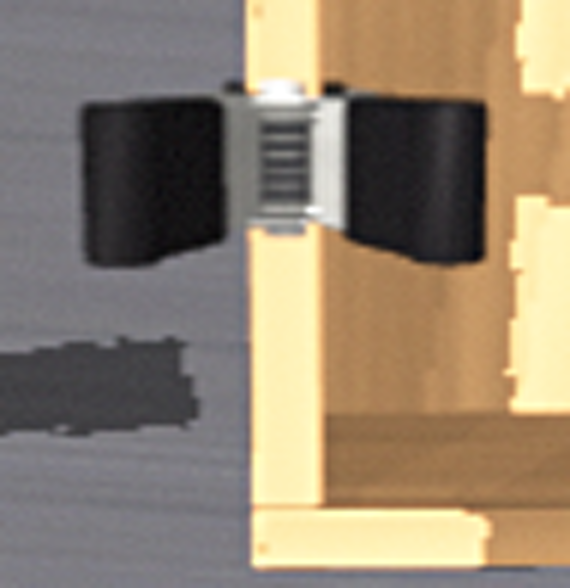

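Run:
```python
from h import *
import pickle
s,p=pickle.load(open('h.pkl','rb'))
u=lambda q:unb(q,(230,120),(6,5.6))
for nm,q,z in [('La',(82,110),178),('Lb',(84,258),178),('Ra',(486,110),178),('Rb',(485,256),178),('Ltop',(150,101),183),('Lbot',(120,265),178),('Rtop',(420,101),183),('Rbot',(460,262),178),('corner',(252,568),100),('w1',(245,5),100),('w2',(318,5),100),('w3',(249,400),100),('w4',(324,400),100),('pinA',(280,85),130),('pinB',(286,230),130)]:
    print(nm,np.round(ray(p,u(q),z),1))
from math import *
```

```text
La [ 515.8 -209.8  178. ]
Lb [ 495.7 -211.2  178. ]
Ra [ 520. -261.  178.]
Rb [ 500.2 -263.1  178. ]
Ltop [ 517.9 -218.7  183. ]
Lbot [ 495.1 -215.9  178. ]
Rtop [ 520.7 -252.2  183. ]
Rbot [ 499.1 -260.   178. ]
corner [ 427.8 -237.   100. ]
w1 [ 532.3 -227.7  100. ]
w2 [ 533.3 -239.8  100. ]
w3 [ 460.9 -233.9  100. ]
w4 [ 462.  -247.1  100. ]
pinA [ 519.8 -234.7  130. ]
pinB [ 496.5 -237.5  130. ]
```

Run:
```python
from h import *
goto(507.7,-236.3,156,.09)
```

```text
t 10.1 tcp [ 455.6 -240.5  271.7] F [-0.4  0.8  0.2] w 87.9
delta cm [ 5.22  0.   11.57] rot [-0.     0.    -0.009] psi now 0.081
```

```bash
python3 -m jog '[{"x":3,"y":0,"z":0,"wx":0,"wy":0,"wz":-0.009},{"x":5.2,"y":0,"z":2,"wx":0,"wy":0,"wz":-0.009},{"x":5.2,"y":0,"z":5,"wx":0,"wy":0,"wz":-0.009},{"x":5.2,"y":0,"z":8,"wx":0,"wy":0,"wz":-0.009},{"x":5.2,"y":0,"z":10.5,"wx":0,"wy":0,"wz":-0.009},{"x":5.2,"y":0,"z":11.6,"wx":0,"wy":0,"wz":-0.009},{"x":5.2,"y":0,"z":11.6,"wx":0,"wy":0,"wz":-0.009},{"x":5.2,"y":0,"z":11.6,"wx":0,"wy":0,"wz":-0.009}]' 1
python3 - <<'E'
from h import *
import pickle
s=status.observe();p=cams.camera_params('wrist');im=cams.grab_frame('wrist');pickle.dump((s,p),open('i.pkl','wb'))
goto(507.7,-236.3,156,.09)
cv2.imwrite('pics/i0.png',im[:,:,::-1])
im=cams.grab_frame('scene');cv2.imwrite('pics/i1.png',cv2.resize(im[170:345,85:255,::-1],None,fx=3.4,fy=3.4,interpolation=cv2.INTER_CUBIC))
E
```

```text
t: 10.77
tcp_pos: [507.8, -236.7, 156.6]
orientation: [0.0, 0.999, 0.044, 0.0]
force: [-0.2, 0.1, 1.0]
width: 88.2
t 10.82 tcp [ 508.1 -236.9  157.3] F [-0.2 -0.1 -0. ] w 87.9
delta cm [-0.03 -0.06  0.13] rot [ 0.002 -0.002 -0.001] psi now 0.089
```

View pics/i0.png

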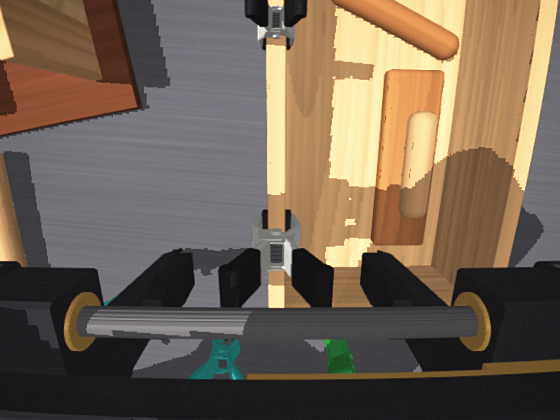

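View pics/i1.png

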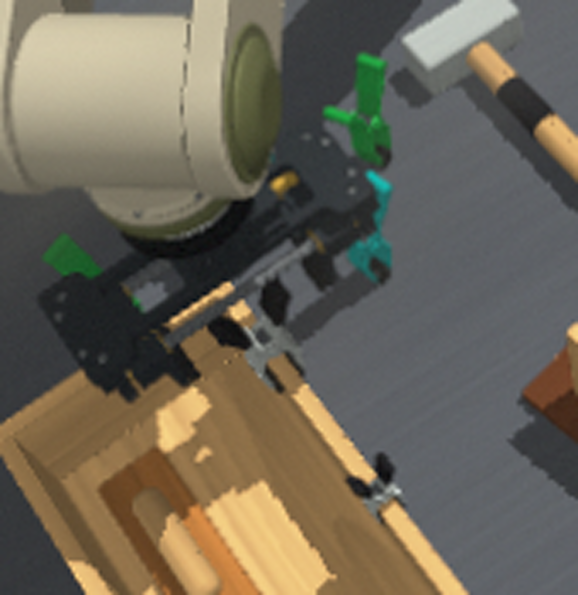

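Handles (cols 220–332, row ~270) sit centred between the fingers (195, 360). Close.

```bash
python3 -m jog '[{"x":0,"y":0,"z":0,"wx":0,"wy":0,"wz":0},{"x":0,"y":0,"z":0,"wx":0,"wy":0,"wz":0},{"x":0,"y":0,"z":0,"wx":0,"wy":0,"wz":0},{"x":0,"y":0,"z":0,"wx":0,"wy":0,"wz":0},{"x":0,"y":0,"z":0,"wx":0,"wy":0,"wz":0},{"x":0,"y":0,"z":0,"wx":0,"wy":0,"wz":0},{"x":0,"y":0,"z":0,"wx":0,"wy":0,"wz":0},{"x":0,"y":0,"z":0,"wx":0,"wy":0,"wz":0},{"x":0,"y":0,"z":0,"wx":0,"wy":0,"wz":0},{"x":0,"y":0,"z":0,"wx":0,"wy":0,"wz":0},{"x":0,"y":0,"z":0,"wx":0,"wy":0,"wz":0},{"x":0,"y":0,"z":0,"wx":0,"wy":0,"wz":0},{"x":0,"y":0,"z":0,"wx":0,"wy":0,"wz":0},{"x":0,"y":0,"z":0,"wx":0,"wy":0,"wz":0}]' 0
python3 - <<'E'
from h import *
import pickle
s=status.observe();p=cams.camera_params('wrist');im=cams.grab_frame('wrist')
goto(507.7,-236.3,156,.09)
cv2.imwrite('pics/j0.png',im[:,:,::-1])
im=cams.grab_frame('scene');cv2.imwrite('pics/j1.png',cv2.resize(im[230:330,120:220,::-1],None,fx=5.5,fy=5.5,interpolation=cv2.INTER_CUBIC))
E
```

```text
t: 12.03
tcp_pos: [507.5, -236.4, 155.7]
orientation: [0.0, 0.999, 0.044, 0.0]
force: [-0.0, -0.2, -1.5]
width: 18.3
t 12.08 tcp [ 507.5 -236.4  155.7] F [-0.2 -0.3 -0.4] w 17.9
delta cm [ 0.02 -0.01 -0.03] rot [ 0.     0.    -0.001] psi now 0.089
```

View pics/j0.png

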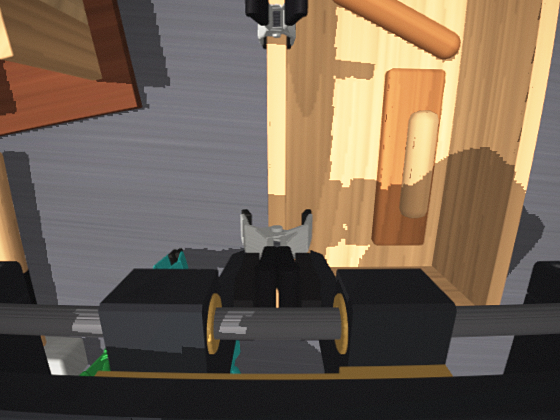

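View pics/j1.png

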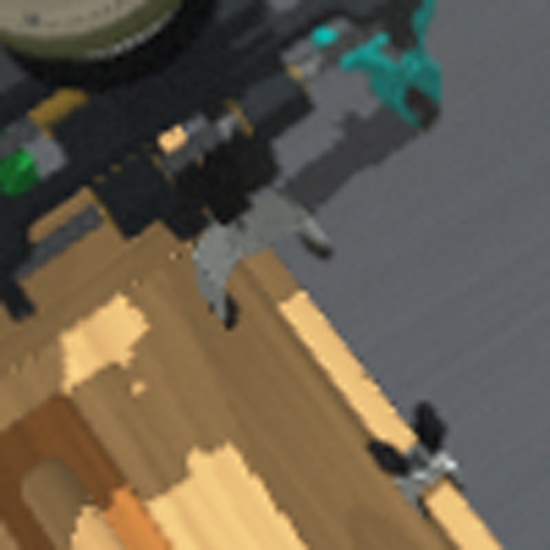

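```bash
python3 -m jog '[{"x":0,"y":0,"z":-0.5,"wx":0,"wy":0,"wz":0},{"x":0,"y":0,"z":-1.5,"wx":0,"wy":0,"wz":0},{"x":0,"y":0,"z":-3,"wx":0,"wy":0,"wz":0},{"x":0,"y":0,"z":-5,"wx":0,"wy":0,"wz":0},{"x":0,"y":0,"z":-7.5,"wx":0,"wy":0,"wz":0},{"x":0,"y":0,"z":-10,"wx":0,"wy":0,"wz":0},{"x":0,"y":0,"z":-10,"wx":0,"wy":0,"wz":0},{"x":0,"y":0,"z":-10,"wx":0,"wy":0,"wz":0}]' 0
python3 - <<'E'
from h import *
import pickle
s=status.observe();p=cams.camera_params('wrist');im=cams.grab_frame('wrist');pickle.dump((s,p,im,),open('k.pkl','wb'))
goto(507.7,-236.3,156,.09)
cv2.imwrite('pics/k0.png',im[:,:,::-1])
im=cams.grab_frame('scene');cv2.imwrite('pics/k1.png',cv2.resize(im[190:290,120:220,::-1],None,fx=5.5,fy=5.5,interpolation=cv2.INTER_CUBIC))
E
```

```text
t: 12.8
tcp_pos: [507.7, -236.6, 257.2]
orientation: [0.001, 0.999, 0.044, 0.001]
force: [-0.2, 0.5, -1.6]
width: 18.4
t 12.85 tcp [ 507.3 -236.3  255.7] F [ 0.2  0.1 -1.5] w 18.6
delta cm [0.04 0.   9.97] rot [ 0.    -0.    -0.001] psi now 0.089
```

View pics/k0.png

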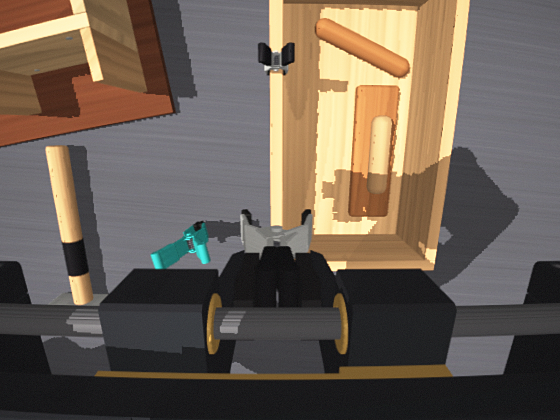

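View pics/k1.png

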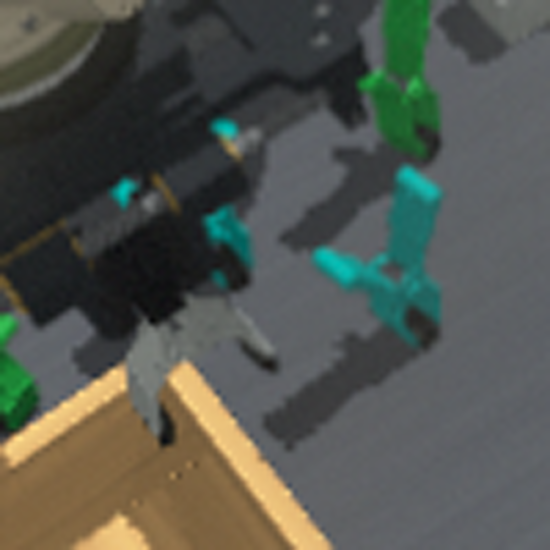

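Run:
```python
import cv2
a=cv2.imread('pics/k0.png'); cv2.imwrite('pics/k2.png',cv2.resize(a[195:310,215:340],None,fx=6,fy=5.2,interpolation=cv2.INTER_CUBIC))
```

```text
(no output)
```

View pics/k2.png

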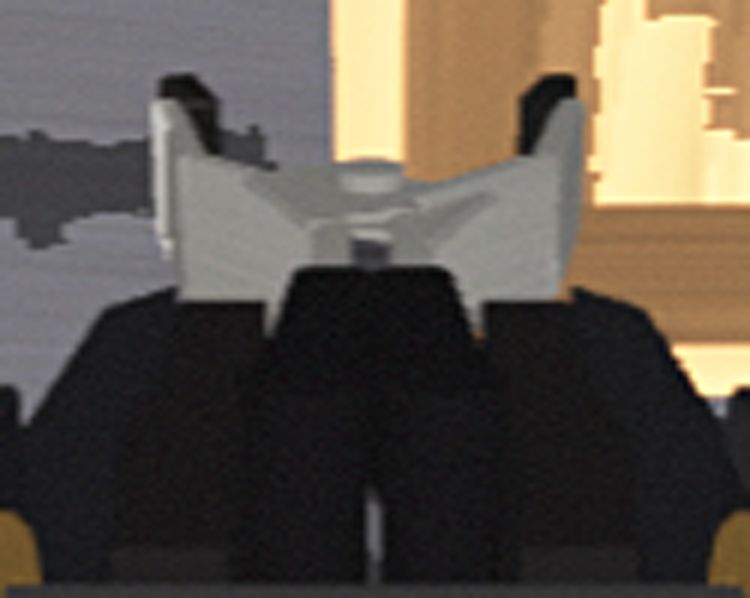

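Run:
```python
from h import *
import pickle
s,p,im=pickle.load(open('k.pkl','rb'))
t=s['tcp_pos'];psi=.0895;zt=t[2]; print(t)
for xo in (-2,0,2,4):
  for dz in (-36,-32,-30,-26,-22,-18):
    xc=lambda a,b,z:(t[0]+np.cos(psi)*a+np.sin(psi)*b, t[1]+np.sin(psi)*a-np.cos(psi)*b, zt+z)  # b along tool y
    P=[xc(xo+11,0,dz),xc(xo+11,20,dz-50),xc(xo+11,-20,dz-50),xc(xo+11,20,dz-37),xc(xo+11,-20,dz-37)]
    print(xo,dz,np.round(proj(P,p),1).tolist())
```

```text
[ 507.74622662 -236.62560598  257.22025415]
-2 -36 [[276.5, 230.4], [301.9, 209.6], [251.0, 209.6], [303.3, 214.1], [249.6, 214.2]]
-2 -32 [[276.5, 232.5], [302.3, 210.9], [250.6, 211.0], [303.7, 215.6], [249.2, 215.7]]
-2 -30 [[276.5, 233.6], [302.5, 211.6], [250.4, 211.7], [304.0, 216.4], [248.9, 216.5]]
-2 -26 [[276.5, 235.9], [302.9, 213.0], [250.0, 213.1], [304.5, 218.0], [248.5, 218.1]]
-2 -22 [[276.5, 238.2], [303.4, 214.5], [249.5, 214.6], [305.0, 219.6], [248.0, 219.7]]
-2 -18 [[276.5, 240.7], [303.9, 216.0], [249.1, 216.1], [305.5, 221.4], [247.5, 221.4]]
0 -36 [[276.5, 227.4], [301.9, 207.1], [250.9, 207.2], [303.3, 211.6], [249.6, 211.6]]
0 -32 [[276.5, 229.5], [302.3, 208.4], [250.5, 208.5], [303.8, 213.0], [249.1, 213.1]]
0 -30 [[276.5, 230.5], [302.6, 209.1], [250.3, 209.2], [304.0, 213.8], [248.9, 213.8]]
0 -26 [[276.5, 232.7], [303.0, 210.5], [249.9, 210.5], [304.5, 215.3], [248.4, 215.4]]
0 -22 [[276.5, 235.0], [303.5, 211.9], [249.5, 212.0], [305.0, 216.9], [247.9, 217.0]]
0 -18 [[276.5, 237.4], [303.9, 213.4], [249.0, 213.4], [305.6, 218.6], [247.4, 218.6]]
2 -36 
[... 337 characters left out ...]
.7]]
2 -22 [[276.5, 231.8], [303.5, 209.3], [249.4, 209.4], [305.1, 214.2], [247.8, 214.2]]
2 -18 [[276.5, 234.1], [304.0, 210.8], [248.9, 210.8], [305.6, 215.8], [247.3, 215.8]]
4 -36 [[276.5, 221.3], [302.0, 202.2], [250.8, 202.2], [303.5, 206.4], [249.4, 206.4]]
4 -32 [[276.5, 223.3], [302.5, 203.4], [250.4, 203.4], [303.9, 207.7], [249.0, 207.8]]
4 -30 [[276.5, 224.3], [302.7, 204.0], [250.2, 204.1], [304.2, 208.4], [248.7, 208.5]]
4 -26 [[276.5, 226.3], [303.1, 205.3], [249.8, 205.4], [304.7, 209.9], [248.2, 210.0]]
4 -22 [[276.5, 228.5], [303.6, 206.7], [249.3, 206.7], [305.2, 211.4], [247.7, 211.5]]
4 -18 [[276.5, 230.8], [304.1, 208.1], [248.9, 208.1], [305.7, 213.0], [247.2, 213.0]]
```

Run:
```python
from h import *
goto(594.1,80.3,257,.245)
```

```text
t 12.9 tcp [ 507.1 -236.2  254.9] F [ 0.2  0.4 -2.5] w 18.3
delta cm [ 11.47 -30.75  -0.19] rot [-0.001  0.001 -0.156] psi now 0.089
```

```bash
python3 -m jog '[{"x":0.4,"y":-1,"z":-0.2,"wx":0,"wy":0,"wz":-0.01},{"x":1.1,"y":-3,"z":-0.2,"wx":0,"wy":0,"wz":-0.02},{"x":2.1,"y":-5.5,"z":-0.2,"wx":0,"wy":0,"wz":-0.03},{"x":3.1,"y":-8,"z":-0.2,"wx":0,"wy":0,"wz":-0.04},{"x":4.1,"y":-11,"z":-0.2,"wx":0,"wy":0,"wz":-0.05},{"x":5.1,"y":-14,"z":-0.2,"wx":0,"wy":0,"wz":-0.07},{"x":6.1,"y":-17,"z":-0.2,"wx":0,"wy":0,"wz":-0.09},{"x":7.1,"y":-20,"z":-0.2,"wx":0,"wy":0,"wz":-0.1},{"x":8.1,"y":-22.5,"z":-0.2,"wx":0,"wy":0,"wz":-0.12},{"x":9.1,"y":-25,"z":-0.2,"wx":0,"wy":0,"wz":-0.13},{"x":10,"y":-27.5,"z":-0.2,"wx":0,"wy":0,"wz":-0.14},{"x":11,"y":-29.5,"z":-0.2,"wx":0,"wy":0,"wz":-0.15},{"x":11.5,"y":-30.7,"z":-0.2,"wx":0,"wy":0,"wz":-0.156},{"x":11.5,"y":-30.7,"z":-0.2,"wx":0,"wy":0,"wz":-0.156},{"x":11.5,"y":-30.7,"z":-0.2,"wx":0,"wy":0,"wz":-0.156},{"x":11.5,"y":-30.7,"z":-0.2,"wx":0,"wy":0,"wz":-0.156}]' 0
python3 - <<'E'
from h import *
import pickle
s=status.observe();p=cams.camera_params('wrist');im=cams.grab_frame('wrist');pickle.dump((s,p,im),open('l.pkl','wb'))
goto(594.1,80.3,161,.245)
cv2.imwrite('pics/l0.png',im[:,:,::-1])
cv2.imwrite('pics/l1.png',cv2.resize(im[185:310,210:345,::-1],None,fx=5.8,fy=4.8,interpolation=cv2.INTER_CUBIC))
im=cams.grab_frame('scene');cv2.imwrite('pics/l2.png',cv2.resize(im[110:285,235:405,::-1],None,fx=3.4,fy=3.4,interpolation=cv2.INTER_CUBIC))
E
```

```text
t: 14.23
tcp_pos: [594.5, 78.7, 257.5]
orientation: [0.0, 0.993, 0.122, -0.0]
force: [-0.1, 0.8, -1.7]
width: 18.4
t 14.28 tcp [594.6  78.4 257.7] F [-1.1 -0.3 -1.4] w 18.4
delta cm [ 0.   -0.19  9.67] rot [ 0.     0.    -0.002] psi now 0.243
```

View pics/l0.png

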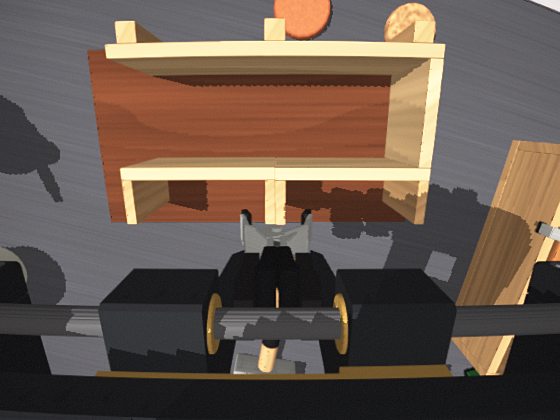

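View pics/l1.png

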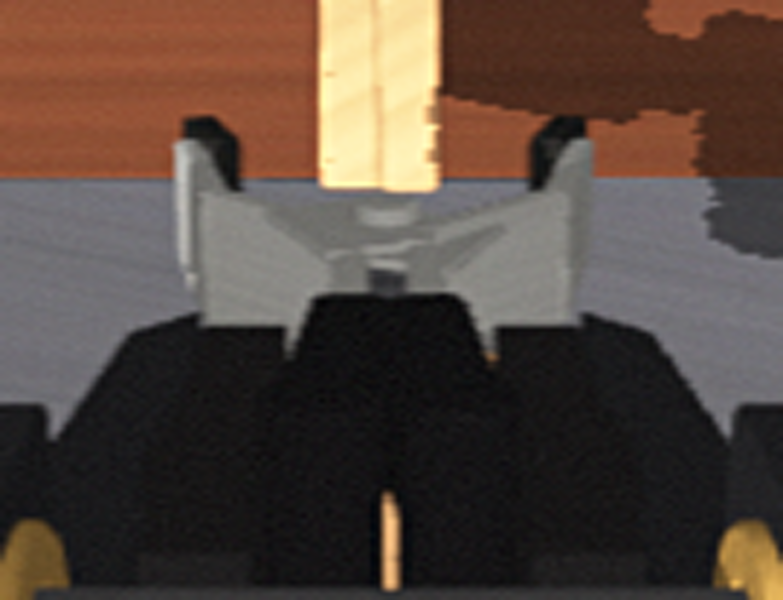

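View pics/l2.png

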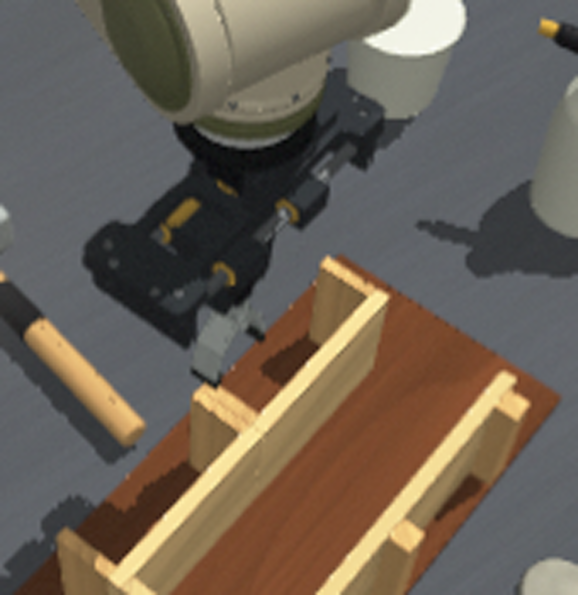

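Run:
```python
from h import *
import pickle
s,p,im=pickle.load(open('l.pkl','rb'))
u=lambda q:unb(q,(210,185),(5.8,4.8))
t=s['tcp_pos']; print(t)
c=np.array([np.cos(.2445),np.sin(.2445)]);n=np.array([-c[1],c[0]])
for nm,q in [('loose outer',(319,187)),('seam',(380,189)),('fixed outer',(440,191)),('L2',(318,5)),('S2',(378,5)),('R2',(440,5))]:
    w=ray(p,u(q),112); d=(w-t)[:2]; print(nm,np.round(w,1),'mould-dir from tcp',np.round([d@c,d@n],1))
```

```text
[594.50205324  78.65627588 257.47946014]
loose outer [570.2  85.  112. ] mould-dir from tcp [-22.1  12. ]
seam [572.3  74.7 112. ] mould-dir from tcp [-22.5   1.5]
fixed outer [574.3  64.5 112. ] mould-dir from tcp [-23.   -8.9]
L2 [607.6  94.  112. ] mould-dir from tcp [16.4 11.7]
S2 [610.   84.3 112. ] mould-dir from tcp [16.4  1.8]
R2 [612.5  74.3 112. ] mould-dir from tcp [16.4 -8.6]
```

```bash
python3 -m jog '[{"x":0,"y":-0.17,"z":0.5,"wx":0,"wy":0,"wz":0},{"x":0,"y":-0.17,"z":1.5,"wx":0,"wy":0,"wz":0},{"x":0,"y":-0.17,"z":2.5,"wx":0,"wy":0,"wz":0},{"x":0,"y":-0.17,"z":3.5,"wx":0,"wy":0,"wz":0},{"x":0,"y":-0.17,"z":4.5,"wx":0,"wy":0,"wz":0},{"x":0,"y":-0.17,"z":5.5,"wx":0,"wy":0,"wz":0},{"x":0,"y":-0.17,"z":5.5,"wx":0,"wy":0,"wz":0}]' 0
python3 - <<'E'
from h import *
import pickle
s=status.observe();p=cams.camera_params('wrist');im=cams.grab_frame('wrist');pickle.dump((s,p,im),open('m.pkl','wb'))
goto(594.1,80.3,161,.245)
cv2.imwrite('pics/m1.png',cv2.resize(im[150:310,210:345,::-1],None,fx=4.5,fy=3.7,interpolation=cv2.INTER_CUBIC))
im=cams.grab_frame('scene');cv2.imwrite('pics/m2.png',cv2.resize(im[150:270,250:350,::-1],None,fx=5,fy=5,interpolation=cv2.INTER_CUBIC))
E
```

```text
t: 14.92
tcp_pos: [593.5, 81.2, 200.0]
orientation: [-0.0, 0.993, 0.122, -0.002]
force: [0.2, 0.3, -1.8]
width: 18.0
t 14.97 tcp [593.9  81.2 201.4] F [ 0.7  0.5 -0.5] w 18.6
delta cm [0.   0.09 4.04] rot [-0.001  0.002 -0.   ] psi now 0.245
```

View pics/m1.png

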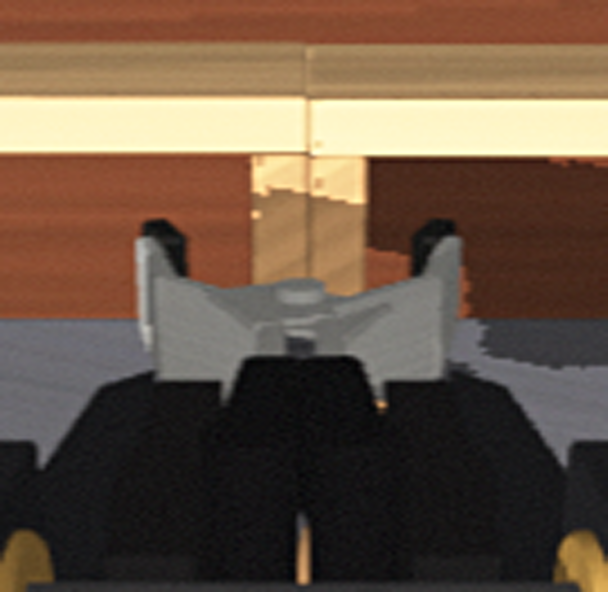

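View pics/m2.png

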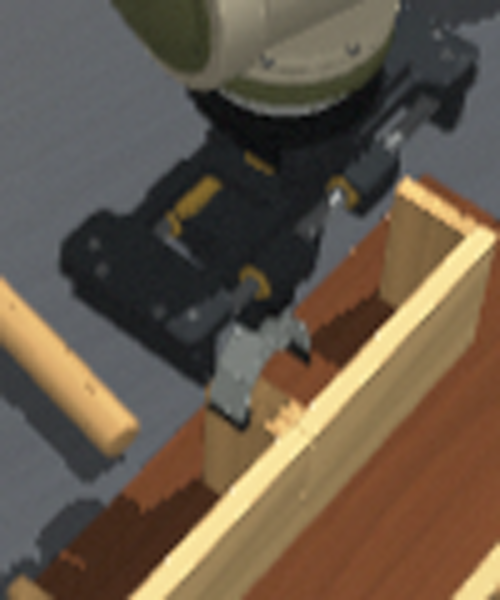

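```bash
python3 -m jog '[{"x":0,"y":0.1,"z":0.3,"wx":0,"wy":0,"wz":0},{"x":0,"y":0.1,"z":1,"wx":0,"wy":0,"wz":0},{"x":0,"y":0.1,"z":1.8,"wx":0,"wy":0,"wz":0},{"x":0,"y":0.1,"z":2.6,"wx":0,"wy":0,"wz":0},{"x":0,"y":0.1,"z":3.3,"wx":0,"wy":0,"wz":0},{"x":0,"y":0.1,"z":3.8,"wx":0,"wy":0,"wz":0},{"x":0,"y":0.1,"z":4.0,"wx":0,"wy":0,"wz":0},{"x":0,"y":0.1,"z":4.0,"wx":0,"wy":0,"wz":0},{"x":0,"y":0.1,"z":4.0,"wx":0,"wy":0,"wz":0},{"x":0,"y":0.1,"z":4.0,"wx":0,"wy":0,"wz":0}]' 0
python3 - <<'E'
from h import *
import pickle
s=status.observe();p=cams.camera_params('wrist');im=cams.grab_frame('wrist');pickle.dump((s,p,im),open('n.pkl','wb'))
goto(594.1,80.3,161,.245)
cv2.imwrite('pics/n1.png',cv2.resize(im[150:310,210:345,::-1],None,fx=4.5,fy=3.7,interpolation=cv2.INTER_CUBIC))
im=cams.grab_frame('scene');cv2.imwrite('pics/n2.png',cv2.resize(im[150:270,250:350,::-1],None,fx=5,fy=5,interpolation=cv2.INTER_CUBIC));cv2.imwrite('pics/n3.png',im[:,:,::-1])
E
```

```text
t: 15.85
tcp_pos: [594.8, 80.2, 163.1]
orientation: [0.0, 0.993, 0.122, 0.0]
force: [0.9, -0.2, -0.5]
width: 18.2
t 15.9 tcp [594.8  80.2 163.2] F [ 0.7 -1.4 -0.8] w 18.3
delta cm [-0.07 -0.03  0.22] rot [ 0.    -0.001 -0.   ] psi now 0.245
```

View pics/n1.png

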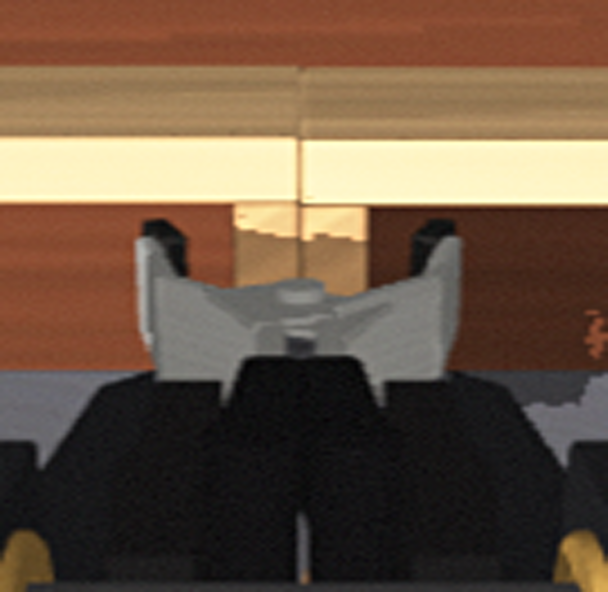

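View pics/n2.png

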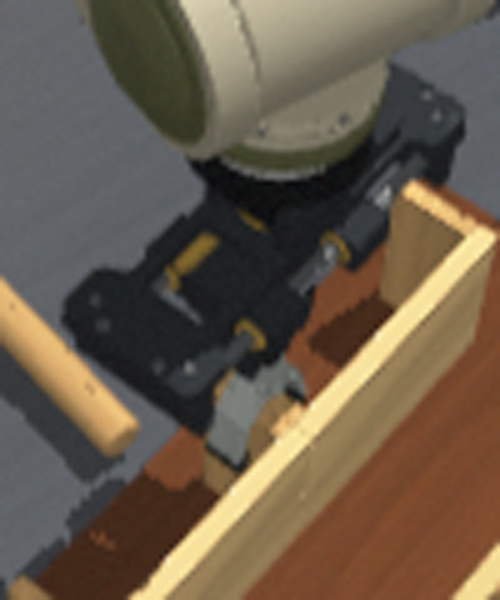

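View pics/n3.png

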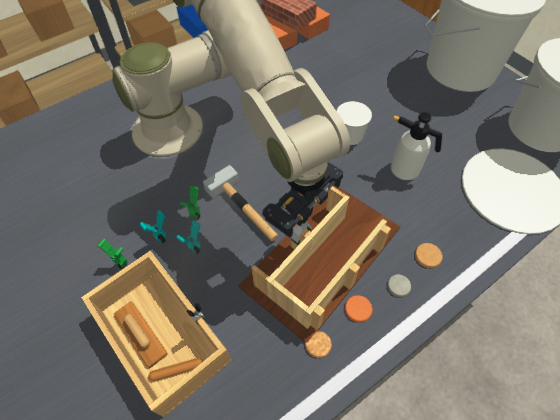

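```bash
python3 -m jog '[{"x":0,"y":0,"z":0,"wx":0,"wy":0,"wz":0},{"x":0,"y":0,"z":0,"wx":0,"wy":0,"wz":0}]' 0; python3 -c "
from plant import job_done
print(job_done())"
```

```text
t: 16.12
tcp_pos: [594.7, 80.2, 162.9]
orientation: [0.0, 0.993, 0.122, 0.0]
force: [0.2, 0.4, -0.6]
width: 18.3
the job is handed in; nothing more can be done
None
```

I handed the job in at about 16 s. The loose panel is butted against the fixed one, and the larger clamp is held squeezed open over the joint.

**Panel:** I pinched it from above, lined it up, slid it in and pressed it home with about 16 N, then let go. The wrist picture afterwards showed no gap at the joint. The faces are in line to about 0.5 mm and the yaw agrees to about 0.001 rad. A step of about 0.5–0.7 mm still shows at the joint, which is close to what the picture can resolve.

**Clamp:** I squeezed it, lifted it off the tool box wall and brought it down over the ribs.
- **Position:** The last wrist picture shows it centred on the joint to under 1 mm, with a jaw on each side and about 10 mm clear of the wood. The rib tops are about 18 mm below the pin and the pads' middles about 24 mm below the rib tops.
- **Contact:** The force reading is within noise of the clamp's own weight, so it is resting on nothing.
- **Disagreement:** The gripper opening reads 18 mm where the sheet gives 21 mm over the bars. I did not resolve this. The jaws look fully open, about 40 mm apart in the picture.

I did not touch the small clamp, hammer, spray bottle or tub, and they look unmoved in the last scene picture.

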